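Point at the gas valve left open, then push it shut

ROBOT

A 6-joint arm with a two-finger parallel gripper is mounted at the origin on the work surface. World frame = base frame: x ahead of the robot, y to its left, z up, the work surface at z = 0. Lengths are in m, angles in rad, forces in N, time in s.
With the tool pointing down it reaches from about 0.35 to 0.975 m from the base axis. Payload 4.9 kg.
Tool frame: the origin (TCP) lies at the very end of the fingers, on their centre line; the grasp point (between the pads) lies 19 mm behind it; x points along the fingers, y is the direction in which the jaws open and shut, and the axes are right-handed (so a half turn about x gives the same grasp; the last joint's range is limited). The gripper opens to 85 mm and grips with 20 to 120 N. Pads are 22 mm wide; open, the fingers measure 114 mm over their backs; the gripper's body (76 mm by 85 mm) begins 54 mm behind the grasp point. The pads swing forward as they close: fully open they stand 13 mm farther back than shut.
Start: joints at [1.201, 0.053, 1.613, -0, 1.476, -0.119], TCP at [0.155, 0.605, 0.231] pointing down, gripper open.
Joint ranges: [-3.01, 3.01], [-1.01, 2.22], [0.06, 2.58], [-1.02, 4.17], [0.09, 2.62], [-3.14, 3.14]. Speed limits (rad/s): [2.57, 2.57, 3.14, 3.14, 3.14, 3.14].

INTERFACE

Orientations are given as a unit quaternion [w, x, y, z].
In Python, from plant import manip gives the robot as it stands.
- The arm moves only by the tool play_rows, never from a script. Its argument "plan" is a list of rows, each a list of 5 numbers: the shift along the tool's x, y, z in mm, then the turn about the tool's x in rad, then the closure, from -1 (fully open) to 1 (shut). A call has 1 to 8 rows; each row is the pose to reach, as a shift and turn from the pose commanded when the call began, along the tool's axes at that moment; what a row does not reach only later rows make up. A row lasts 1/8 s, in which the tool goes at most 62.5 mm and 10.7 degrees, less where a joint would pass 70% of its speed; a pose out of reach is approached as far as the arm can. A call with a gripper value outside its range is refused whole. The fingers move at their own pace and stop on an object; the grip force is fixed at half the most. Time passes only in rows, so rows that repeat a pose let the fingers close. It gives the time, the measured TCP pose, the force and the opening at its end, in the units of the state.
- manip.state(): the state, without advancing time (a new reading comes with each control period).
- manip.grab_frame(name): name is "scene" or "top"; returns a dict with "img" (480x640x3 uint8, red, green, blue), "range_z" (480x640 float32, m along the optical axis (not along the pixel's ray), 0 where there is no reading), "fx", "fy", "cx", "cy" (pixels), "k1" (the pictures are not rectified: a ray, as slopes to the right and down, at radius r is drawn at 1 + k1 r^2 times it, then the intrinsics apply), "origin" and "rotation" of the camera in the world. Camera axes: x right, y up, looking along -z (the intrinsics and any distortion apply to the point x, -y, -z); pixel columns grow to the right and rows downward; lengths in m; the calibration is good to about 2 mm. A picture is of the moment at which its call begins.
- manip.job_done(): hands the job in, once; it reports no verdict.
The state is a dict: "time": time; "joint_pos": joint angles; "joint_vel": joint speeds; "joint_efforts": joint torques, N m; "tool_pos": TCP position; "tool_rot": TCP orientation; "contact_force": force on the tool from outside, world axes, zero at the start; "ft_torque": the same for the moment, N m; "gripper_width": opening from 0.0 (shut) to 1.0 (fully open).
Only numpy, scipy, OpenCV 4.12 (cv2) and the standard library are available. Lean on these libraries where they do the work, as an engineer would, in place of code of your own. Each camera call takes 0.05 s, during which the arm holds its last target. There are 200 camera calls.

TASK

One of the three ball valves on the gas panel has been left open: its lever lies along its tube instead of across it. Check it the point-and-call way: first point down at that valve, fingertips just above (about 1 to 4 cm) the bright nut on its lever's pivot, and stay there for two seconds touching nothing. Then push its lever gently with the fingertips, without gripping it, until it is fully shut, square across its tube, leave it there, and do not disturb the other valves or the loose things.

Things in the scene. Friction and masses are not known exactly. Their poses are not given: they have to be found in the camera images.
- panel: Gas panel, fixed: blue frame 390 x 290 mm, plate top 36 mm above the bench, header bar on the far edge (86 mm high; its gauge at +y 118 mm), bulkhead strip 137 mm out on the near side (88 mm high), three tubes between them 115 mm apart, a ball valve on each. Origin: on the bench under the middle valve; x along the tubes away from the robot, y across to the left, z up. Turned up to 14 degrees.
- valve_a: One of three alike steel ball valves; which stands on which line varies. Origin on the plate (36 mm above the bench) under its lever's axis; axes as the panel's. Tube axis 70 mm above the bench, fittings 25 mm across. Its black lever: a level bar 15 mm wide, from 97 to 111 mm above the bench, reaching 84 mm from the axis, with a boss 31 mm across on the axis.
- lever_a (a joint): Angle of valve_a's lever, rad. 0: shut, square across the tube, pointing to the panel's +y (left). 1.571: fully open, along the tube, pointing to the panel's -x (to the robot). Closes clockwise seen from above; at angle q it points to (-sin q, cos q) in the valve's frame. Stays where left; 2 to 3 N at 60 mm from the axis moves it. Hard stops at 0 and 1.571.
- nut_a (a point): Top of the small bright hexagon nut (15 mm across) on the pivot of valve_a's lever, on the axis, 118 mm above the bench; it does not move. Axes as the valve's.
- valve_b: One of three alike steel ball valves; which stands on which line varies. Origin on the plate (36 mm above the bench) under its lever's axis; axes as the panel's. Tube axis 70 mm above the bench, fittings 25 mm across. Its black lever: a level bar 15 mm wide, from 97 to 111 mm above the bench, reaching 84 mm from the axis, with a boss 31 mm across on the axis.
- lever_b (a joint): Angle of valve_b's lever, rad. 0: shut, square across the tube, pointing to the panel's +y (left). 1.571: fully open, along the tube, pointing to the panel's -x (to the robot). Closes clockwise seen from above; at angle q it points to (-sin q, cos q) in the valve's frame. Stays where left; 2 to 3 N at 60 mm from the axis moves it. Hard stops at 0 and 1.571.
- nut_b (a point): Top of the small bright hexagon nut (15 mm across) on the pivot of valve_b's lever, on the axis, 118 mm above the bench; it does not move. Axes as the valve's.
- valve_c: One of three alike steel ball valves; which stands on which line varies. Origin on the plate (36 mm above the bench) under its lever's axis; axes as the panel's. Tube axis 70 mm above the bench, fittings 25 mm across. Its black lever: a level bar 15 mm wide, from 97 to 111 mm above the bench, reaching 84 mm from the axis, with a boss 31 mm across on the axis.
- lever_c (a joint): Angle of valve_c's lever, rad. 0: shut, square across the tube, pointing to the panel's +y (left). 1.571: fully open, along the tube, pointing to the panel's -x (to the robot). Closes clockwise seen from above; at angle q it points to (-sin q, cos q) in the valve's frame. Stays where left; 2 to 3 N at 60 mm from the axis moves it. Hard stops at 0 and 1.571.
- nut_c (a point): Top of the small bright hexagon nut (15 mm across) on the pivot of valve_c's lever, on the axis, 118 mm above the bench; it does not move. Axes as the valve's.
- cell: Loose round steel pressure cell with a small window and two stub pipes, 52 mm across, 22 mm high, standing on the plate in one of the gaps between the tubes. Origin: centre of its underside.
- plug: Loose brass plug, hexagon foot 28 mm across, 28 mm high, standing on the plate in the other gap. Origin: centre of its underside.
- wrench: Loose steel wrench, 170 mm long, lying on the bench left of the panel. Origin about its middle, underneath.
- jar: Loose jar with a blue cap, 56 mm across, 85 mm high, standing on the bench right of the panel. Origin: centre of its underside.

How it is judged:
On the way, in this order (a step that is already met when the one before it is completed fails the run):
1. the fingertips point at the open valve: the grasp point within 25 mm of its nut's axis and 12 to 70 mm above the nut, for 1.5 s, the robot touching nothing and the lever still open (horizontal distance between the grasp point and nut_a below 0.025 m and z of the grasp point in the frame of nut_a between 0.012 and 0.07 m and contact force between each of the fingers, the arm and anything else below 0.3 N and value of joint lever_a above 1.2 rad), for 1.5 s.
2. its lever has been pushed to the shut stop (within 0.1 rad) (value of joint lever_a below 0.1 rad), for 0.2 s.
At the end, for the whole second after the job is handed in: The lever that was open is within 0.1 rad of fully shut, the other two levers too, and cell, plug, wrench and jar are within 15 mm of where they stood (value of joint each of lever_a, lever_b, lever_c below 0.1 rad and distance of each of cell, plug, wrench, jar from where it was at the start of the episode below 0.015 m); the robot touches nothing.
It fails at once if a lever is gripped or forced (over 35 N from the fingers) (contact force between the fingers and valve_a above 35 N or contact force between the fingers and valve_b above 35 N or contact force between the fingers and valve_c above 35 N).
It fails at once if another valve is opened (value of joint any of lever_b, lever_c above 0.15 rad).
It fails at once if a loose thing is moved or lifted by 15 mm (distance of any of cell, plug, wrench, jar from where it was at the start of the episode above 0.015 m).
It also fails if it takes over 48 s, if anything falls off the work surface, if the arm or the gripper's body presses on something with over 40 N, if the wrist force passes 120 N, or if a joint passes its speed limit or range.

## Working session

There is one attempt and no reset: what is moved stays moved. The work goes in short steps, Python scripts to look and compute and a tool call to move; the robot and the scene stay as the last step left them, time stands still between calls to the robot, and variables do not carry over. Pictures are saved under pics/ and viewed, about 8 in all and at most 12, crops included, and the job is handed in when it is done.

Besides the shell and the picture viewer there is one more tool, called after ">>>" by a JSON object that holds its "method" and its "body". play_rows: Moves the arm, as the interface text tells. Its arguments: {"type":"object","properties":{"plan":{"type":"array"}},"required":["plan"]}

```bash
mkdir -p pics; cat > h.py <<'E'
import numpy as np, cv2
from plant import manip
def save(f,n): cv2.imwrite('pics/'+n,f['img'][:,:,::-1])
def ray(f,u,v):
    d=np.array([(u-f['cx'])/f['fx'],(v-f['cy'])/f['fy']]); s=d.copy()
    for _ in range(20): s=d/(1+f['k1']*(s@s))
    return np.array(f['rotation'])@np.array([s[0],-s[1],-1.])
def onz(f,u,v,z):
    r=ray(f,u,v); o=np.array(f['origin']); return o+r*(z-o[2])/r[2]
E
python3 - <<'E'
from h import *
import pickle
s=manip.state(); print(s)
for n in('top','scene'):
    f=manip.grab_frame(n); save(f,n+'0.png'); pickle.dump(f,open(n+'.pkl','wb'))
    print(n,f['origin'],f['rotation'],f['fx'],f['k1'])
E
```

```text
{'time': 0.0, 'joint_pos': array([ 1.20101703e+00,  5.33545356e-02,  1.61429778e+00,  2.21451517e-05,
        1.47599514e+00, -1.19030021e-01]), 'joint_vel': array([-0.00122856, -0.00014109,  0.00041117, -0.00031438, -0.00096961,
       -0.00069517]), 'joint_efforts': array([ 1.92663215e-04, -3.93698072e+01, -3.70165980e+01, -1.54681502e-04,
        7.30950764e-03, -8.22176077e-06]), 'tool_pos': array([0.15486633, 0.60486659, 0.2300622 ]), 'tool_rot': array([ 0.7013728 ,  0.08771888,  0.70173951, -0.08912489]), 'contact_force': array([-0.29415031, -0.22460434,  0.57269872]), 'ft_torque': array([ 0.01782083, -0.00962807, -0.02328962]), 'gripper_width': 1.0005349536033439}
top [ 0.36485557 -0.02942348  1.08869381] [ 0.71848692  0.0723988  -0.07350618 -0.68784577] 535.4007606178131 -0.05881097368343172
scene [ 1.19160807 -0.18370815  0.92314227] [0.75277355 0.25204064 0.19936521 0.57450936] 598.5412275102692 0.02502721960278498
```

View pics/top0.png

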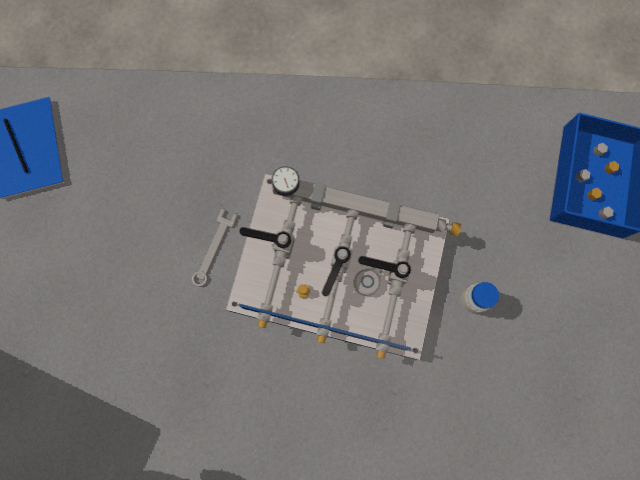

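View pics/scene0.png

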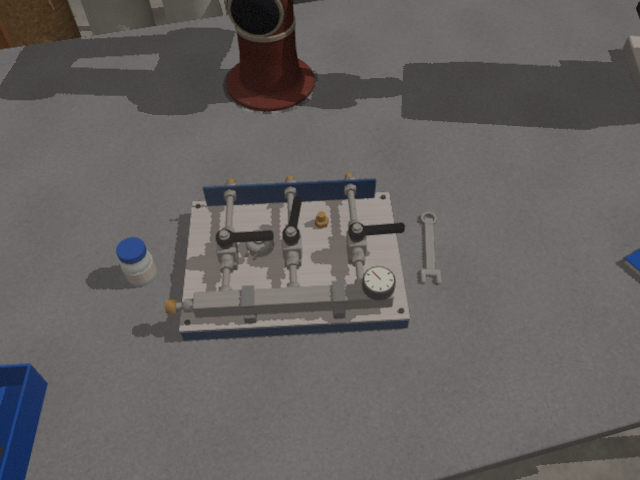

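The top view shows the middle valve open: nut near (343,254), lever tip near (326,293), pointing toward the robot. The other two nuts are near (283,240) and (403,269). The cell is near (367,281) and the plug near (303,291). In the scene view the middle nut is near (291,232).

```bash
cat >> h.py <<'E'
from scipy.spatial.transform import Rotation as R
def rot(f): 
    q=np.array(f['rotation']).ravel()
    return R.from_quat(q[[1,2,3,0]]).as_matrix() if q.size==4 else q.reshape(3,3)
def ray(f,u,v):
    d=np.array([(u-f['cx'])/f['fx'],(v-f['cy'])/f['fy']]); s=d.copy()
    for _ in range(20): s=d/(1+f['k1']*(s@s))
    return rot(f)@np.array([s[0],-s[1],-1.])
E
python3 - <<'E'
from h import *
import pickle
ims=[]
for n,pts in(('top',[(283,240),(343,254),(403,269)]),('scene',[(357,230),(291,232),(225,236)])):
    f=pickle.load(open(n+'.pkl','rb'))
    for u,v in pts:
        print(n,u,v,onz(f,u,v,.118).round(4), 'range',f['range_z'][v,u])
    if n=='top':
        for nm,p,z in(('tip',(326,293),.111),('tubefar',(352,212),.083),('tubenear',(322,337),.083),('cell',(367,281),.058),('plug',(303,291),.064)): print(nm,onz(f,*p,z).round(4))
    u,v=pts[1]; c=f['img'][v-50:v+50,u-65:u+65,::-1]; ims.append(cv2.resize(c,None,fx=6,fy=6,interpolation=cv2.INTER_NEAREST)[:, :780])
    cv2.imwrite(f'pics/c_{n}.png',ims[-1])
s=manip.state(); q=s['tool_rot']; print(R.from_quat(q[[1,2,3,0]]).as_matrix().round(4))
E
```

```text
top 283 240 [0.5727 0.0348 0.118 ] range 0.99324274
top 343 254 [ 0.5512 -0.0772  0.118 ] range 0.9908059
top 403 269 [ 0.528  -0.1885  0.118 ] range 0.98235786
tip [ 0.4785 -0.0488  0.111 ]
tubefar [ 0.6418 -0.0938  0.083 ]
tubenear [ 0.3996 -0.0452  0.083 ]
cell [ 0.5114 -0.1285  0.058 ]
plug [ 0.4859 -0.0055  0.064 ]
scene 357 230 [0.589  0.0337 0.118 ] range 1.0336717
scene 291 232 [ 0.5628 -0.0764  0.118 ] range 1.0304054
scene 225 236 [ 0.541 -0.187  0.118] range 1.0259153
[[-6.000e-04  2.482e-01  9.687e-01]
 [-1.700e-03  9.687e-01 -2.482e-01]
 [-1.000e+00 -1.900e-03 -2.000e-04]]
```

View pics/c_top.png

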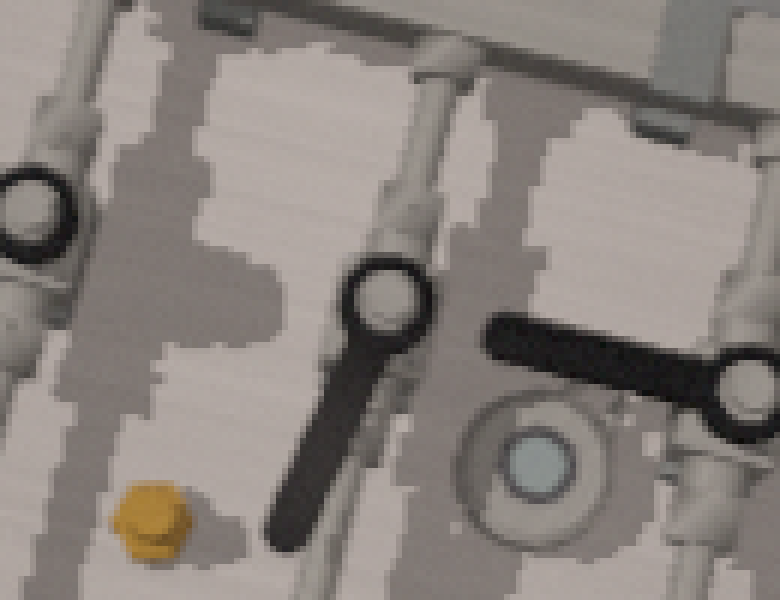

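The crop shows the open lever running from its nut at crop (385,297) to its tip at (285,540), about 10° short of fully along the tube. The cell and plug stand clear of the tubes. The two cameras disagree by about 11 mm in x on the nut, so I'll check with depth.

```bash
python3 - <<'E'
from h import *
import pickle
for n,(u,v) in(('top',(343,254)),('scene',(291,232))):
    f=pickle.load(open(n+'.pkl','rb')); o=np.array(f['origin']); P=[]
    for y in range(v-18,v+19):
        for x in range(u-18,u+19):
            p=o+ray(f,x,y)*f['range_z'][y,x]
            if .1125<p[2]<.125: P.append(np.r_[p,x,y])
    P=np.array(P); print(n,len(P),P.mean(0).round(4),P.min(0).round(3),P.max(0).round(3))
    print([(y,(o+ray(f,u,y)*f['range_z'][y,u]).round(3)) for y in range(v-9,v+8,2)])
E
```

```text
top 92 [ 5.501000e-01 -7.660000e-02  1.154000e-01  3.425543e+02  2.548043e+02] [ 5.18e-01 -1.11e-01  1.13e-01  3.33e+02  2.46e+02] [ 5.67e-01 -6.00e-02  1.21e-01  3.61e+02  2.72e+02]
[(245, array([ 0.576, -0.078,  0.081])), (247, array([ 0.565, -0.077,  0.113])), (249, array([ 0.562, -0.077,  0.112])), (251, array([ 0.557, -0.077,  0.119])), (253, array([ 0.554, -0.077,  0.112])), (255, array([ 0.549, -0.077,  0.119])), (257, array([ 0.547, -0.078,  0.112])), (259, array([ 0.543, -0.078,  0.112])), (261, array([ 0.539, -0.078,  0.113]))]
scene 81 [ 5.556000e-01 -7.520000e-02  1.155000e-01  2.908272e+02  2.296173e+02] [ 5.30e-01 -8.70e-02  1.13e-01  2.84e+02  2.18e+02] [ 5.71e-01 -6.30e-02  1.20e-01  2.97e+02  2.37e+02]
[(223, array([ 0.539, -0.071,  0.112])), (225, array([ 0.541, -0.072,  0.109])), (227, array([ 0.553, -0.074,  0.119])), (229, array([ 0.556, -0.075,  0.118])), (231, array([ 0.56 , -0.076,  0.117])), (233, array([ 0.563, -0.077,  0.116])), (235, array([ 0.565, -0.077,  0.112])), (237, array([ 0.568, -0.078,  0.111])), (239, array([ 0.572, -0.079,  0.11 ]))]
```

View pics/c_scene.png

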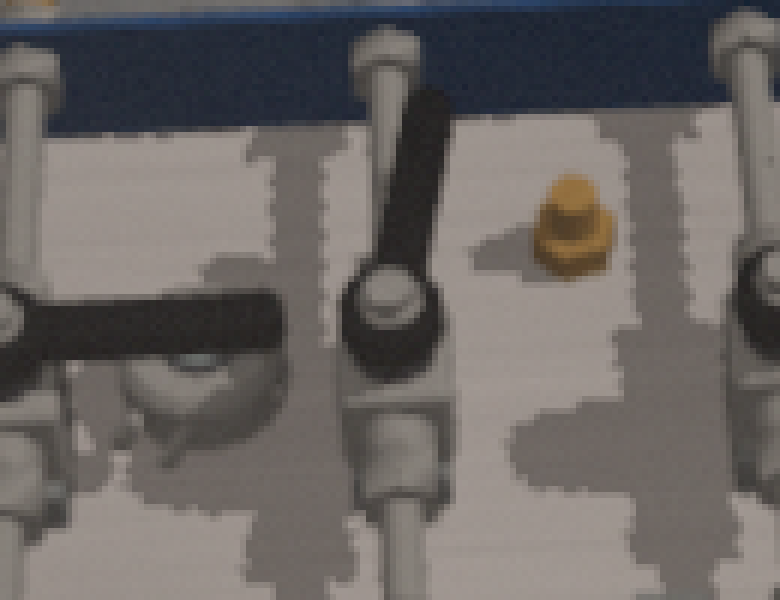

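>>> {"method": "play_rows", "body": {"plan": [[0,-60,60,0,1],[0,-100,100,0,1],[0,-140,140,0,1],[0,-180,180,0,1],[0,-220,220,0,1],[0,-260,260,0,1],[0,-300,300,0,1],[0,-340,340,0,1]]}}

```text
time: 1.1
tool_pos: [0.4005, 0.19, 0.231]
tool_rot: [0.702, 0.088, 0.702, -0.088]
contact_force: [0.6, 1.4, 0.0]
gripper_width: -0.002
```

>>> {"method": "play_rows", "body": {"plan": [[0,-40,40,0,1],[0,-80,80,0,1],[0,-120,120,0,1],[0,-160,160,0,1],[0,-200,195,0,1],[0,-221,215,0,1],[0,-221,215,0,1],[0,-221,215,0,1]]}}

```text
time: 2.1
tool_pos: [0.553, -0.0751, 0.2308]
tool_rot: [0.701, 0.089, 0.702, -0.088]
contact_force: [-0.3, -0.1, -0.0]
gripper_width: -0.0
```

```bash
python3 - <<'E'
from h import *
s=manip.state(); print(s['time'],s['tool_pos'],s['contact_force'],s['gripper_width']); q=s['tool_rot']; M=R.from_quat(q[[1,2,3,0]]).as_matrix(); print(M.round(3)); print((M.T@(np.array([.5535,-.0765,.143])-s['tool_pos'])*1000).round(1))
E
```

```text
2.1 [ 0.55299372 -0.07514356  0.23076633] [-0.27990011 -0.11095416 -0.04528463] -0.00038749084058700256
[[-0.001  0.248  0.969]
 [ 0.001  0.969 -0.248]
 [-1.     0.    -0.001]]
[87.8 -1.2  0.9]
```

>>> {"method": "play_rows", "body": {"plan": [[25,-1,1,0,1],[50,-1,1,0,1],[70,-1,1,0,1],[82,-1,1,0,1],[86,-1,1,0,1],[86,-1,1,0,1],[86,-1,1,0,1],[86,-1,1,0,1]]}}

```text
time: 3.1
tool_pos: [0.5547, -0.0772, 0.1461]
tool_rot: [0.702, 0.088, 0.701, -0.089]
contact_force: [-0.7, 0.2, -0.3]
gripper_width: -0.004
```

```bash
python3 - <<'E'
from h import *
f=manip.grab_frame('scene'); a=f['img'][160:300,190:400,::-1]
g=manip.grab_frame('top'); b=g['img'][185:325,240:450,::-1]
cv2.imwrite('pics/p1.png',cv2.resize(np.vstack([a,b]),None,fx=2.1,fy=2.1))
print(manip.state()['tool_pos'])
E
```

```text
[ 0.55449048 -0.07711427  0.14582661]
```

View pics/p1.png

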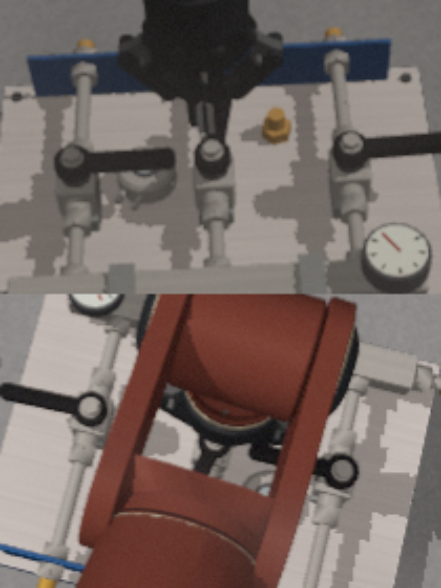

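The view shows the fingertips just above and behind the middle nut (tips at crop (203,125), nut at (212,148)), touching nothing. I'll hold here for two seconds and check the tip's expected pixel.

>>> {"method": "play_rows", "body": {"plan": [[0,0,0,0,1],[0,0,0,0,1],[0,0,0,0,1],[0,0,0,0,1],[0,0,0,0,1],[0,0,0,0,1],[0,0,0,0,1],[0,0,0,0,1]]}}

```text
time: 4.2
tool_pos: [0.5542, -0.077, 0.1453]
tool_rot: [0.702, 0.088, 0.702, -0.088]
contact_force: [0.1, 0.2, 0.2]
gripper_width: 0.003
```

>>> {"method": "play_rows", "body": {"plan": [[0,0,0,0,1],[0,0,0,0,1],[0,0,0,0,1],[0,0,0,0,1],[0,0,0,0,1],[0,0,0,0,1],[0,0,0,0,1],[0,0,0,0,1]]}}

```text
time: 5.2
tool_pos: [0.5542, -0.077, 0.1453]
tool_rot: [0.702, 0.088, 0.702, -0.088]
contact_force: [0.2, -0.3, 0.1]
gripper_width: 0.001
```

```bash
cat >> h.py <<'E'
def proj(f,p):
    c=rot(f).T@(np.array(p)-np.array(f['origin'])); s=np.array([c[0],-c[1]])/-c[2]; s=s*(1+f['k1']*(s@s))
    return s[0]*f['fx']+f['cx'],s[1]*f['fy']+f['cy']
E
python3 - <<'E'
from h import *
f=manip.grab_frame('scene'); s=manip.state(); t=s['tool_pos']
crop=lambda p:((p[0]-190)*2.1,(p[1]-160)*2.1)
print(s['time'],t,'tip',crop(proj(f,t)),'below at nut top',crop(proj(f,[t[0],t[1],.118])), 'force',s['contact_force'])
# depth based tip
o=np.array(f['origin']);P=[]
for y in range(200,250):
    for x in range(270,315):
        p=o+ray(f,x,y)*f['range_z'][y,x]
        if .135<p[2]<.165: P.append(p)
P=np.array(P);print(len(P),P.min(0),P.max(0),P.mean(0))
M=R.from_quat(s['tool_rot'][[1,2,3,0]]).as_matrix()
ex=np.array([.981,-.196]);ey=np.array([.196,.981]);N=np.array([.5535,-.0765])
print('pre',(M.T@(np.r_[np.array([.483,-.090]),.18]-t)*1000).round(1))
hy,hz=14.5,11
a0=np.arctan2(M[1,1],M[0,1])
for q in np.arange(1.4,-.05,-.2).tolist()+[0]:
    d=-np.sin(q)*ex+np.cos(q)*ey; n=np.cos(q)*ex+np.sin(q)*ey  # push dir
    h=.0145*abs(n@M[:2,1])+.011*abs(n@M[:2,2])
    c=N+.058*d-n*(.0075+h); print(round(q,2),c.round(4),(M.T@(np.r_[c,.099]-t)*1000).round(1))
E
```

```text
5.25 [ 0.55422582 -0.07698159  0.14530306] tip (np.float64(207.24257233988817), np.float64(122.2196407005776)) below at nut top (np.float64(209.02830114393245), np.float64(143.4411537501488)) force [-0.22347891  1.08586784  0.37976894]
93 [ 0.55669373 -0.09237284  0.14858717] [ 0.56878446 -0.06583813  0.16459623] [ 0.5642582  -0.07924547  0.15782504]
pre [-34.7 -30.3 -65.8]
1.4 [ 0.491  -0.0773] [ 46.3 -16.  -61.2]
1.2 [ 0.4913 -0.0661] [ 46.3  -5.1 -63.7]
1.0 [ 0.494  -0.0546] [ 46.3   6.8 -63.9]
0.8 [ 0.4995 -0.0433] [ 46.3  19.1 -61.4]
0.6 [ 0.5077 -0.0329] [ 46.3  31.1 -56. ]
0.4 [ 0.5185 -0.0245] [ 46.3  42.  -47.6]
0.2 [ 0.5315 -0.0185] [ 46.3  51.  -36.5]
0.0 [ 0.546  -0.0158] [ 46.3  57.2 -23.2]
0 [ 0.546  -0.0158] [ 46.3  57.2 -23.2]
```

>>> {"method": "play_rows", "body": {"plan": [[-20,0,0,0,1],[-20,-18,-33,0,1],[-20,-36,-64,0,1],[-20,-36,-64,0,1],[5,-36,-64,0,1],[30,-36,-64,0,1],[45,-36,-64,0,1],[48,-36,-64,0,1]]}}

```text
time: 6.25
tool_pos: [0.4834, -0.0958, 0.0968]
tool_rot: [0.701, 0.088, 0.702, -0.088]
contact_force: [0.2, -0.1, -0.4]
gripper_width: 0.0
```

```bash
python3 - <<'E'
from h import *
f=manip.grab_frame('scene'); a=f['img'][160:300,190:400,::-1]
cv2.imwrite('pics/p2.png',cv2.resize(a,None,fx=3,fy=3))
print(manip.state()['tool_pos'],manip.state()['contact_force'])
E
```

```text
[ 0.48355135 -0.09586728  0.0971649 ] [-0.48411676  0.22916657  0.46791477]
```

View pics/p2.png

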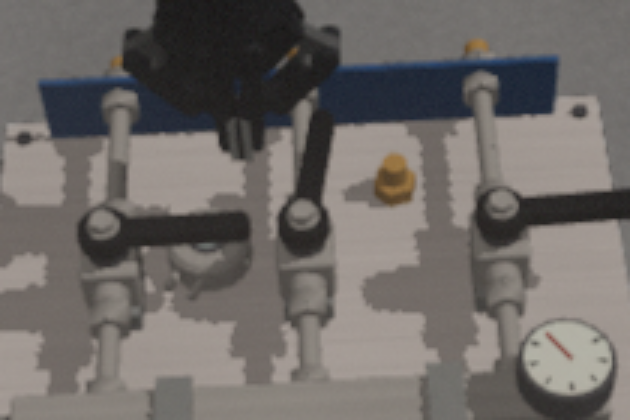

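The fingertips (crop (240,150)) are beside the lever, on the robot's right of it, with a clear gap. Now I'll push.

>>> {"method": "play_rows", "body": {"plan": [[0,8,2,0,1],[0,16,2,0,1],[0,22,1,0,1],[0,28,0,0,1],[0,34,0,0,1],[0,40,0,0,1],[0,43,0,0,1],[0,43,0,0,1]]}}

```text
time: 7.3
tool_pos: [0.4938, -0.0539, 0.0972]
tool_rot: [0.701, 0.089, 0.702, -0.088]
contact_force: [0.4, -1.3, 1.7]
gripper_width: 0.006
```

>>> {"method": "play_rows", "body": {"plan": [[0,6,1,0,1],[0,12,3,0,1],[0,18,5,0,1],[0,24,8,0,1],[0,30,12,0,1],[0,35,16,0,1],[0,35,16,0,1],[0,35,16,0,1]]}}

```text
time: 8.3
tool_pos: [0.5185, -0.024, 0.0974]
tool_rot: [0.702, 0.089, 0.701, -0.088]
contact_force: [0.5, 0.2, 0.2]
gripper_width: -0.006
```

```bash
python3 - <<'E'
from h import *
f=manip.grab_frame('scene'); a=f['img'][160:300,190:400,::-1]
cv2.imwrite('pics/p3.png',cv2.resize(a,None,fx=3,fy=3))
print(manip.state()['tool_pos'],manip.state()['contact_force'])
E
```

```text
[ 0.51838294 -0.02416992  0.09744752] [ 0.61596059 -0.08792108  0.36513691]
```

View pics/p3.png

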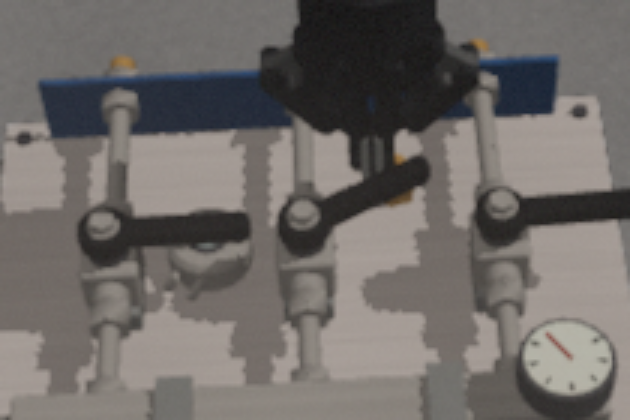

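The lever has swung to about 0.4–0.5 rad (tip at crop (420,170)) with the fingers behind it. I'll finish slowly while watching the force.

>>> {"method": "play_rows", "body": {"plan": [[0,4,4,0,1],[0,7,8,0,1],[0,10,12,0,1],[0,12,16,0,1],[0,13,19,0,1],[0,14,22,0,1],[0,14,22,0,1],[0,14,22,0,1]]}}

```text
time: 9.35
tool_pos: [0.5433, -0.0161, 0.0975]
tool_rot: [0.702, 0.089, 0.701, -0.088]
contact_force: [-0.7, 0.5, -0.5]
gripper_width: 0.001
```

>>> {"method": "play_rows", "body": {"plan": [[0,0,1,0,1],[0,0,2,0,1],[0,0,3,0,1],[0,0,3,0,1]]}}

```text
time: 9.85
tool_pos: [0.5459, -0.0169, 0.0973]
tool_rot: [0.702, 0.088, 0.702, -0.088]
contact_force: [-1.4, 1.8, -0.1]
gripper_width: 0.002
```

>>> {"method": "play_rows", "body": {"plan": [[0,0,1,0,1],[0,0,2,0,1],[0,0,2,0,1]]}}

```text
time: 10.22
tool_pos: [0.5472, -0.0172, 0.0972]
tool_rot: [0.701, 0.089, 0.702, -0.088]
contact_force: [-4.5, 2.8, 3.0]
gripper_width: -0.002
```

```bash
cat > lev.py <<'E'
from h import *
import sys
f=manip.grab_frame('scene'); s=manip.state(); print(s['time'],s['tool_pos'],s['contact_force'])
a=f['img'][160:300,190:400,::-1]; cv2.imwrite('pics/'+sys.argv[1],cv2.resize(a,None,fx=3,fy=3))
o=np.array(f['origin']); yy,xx=np.mgrid[180:260,210:420]
img=f['img'].astype(int)
for k,N in (('L',(.5755,.036)),('M',(.5535,-.0765)),('R',(.532,-.188))):
    P=[]
    for y,x in zip(yy.ravel(),xx.ravel()):
        if img[y,x].max()<70:
            p=onz(f,x,y,.111); z=(o+ray(f,x,y)*f['range_z'][y,x])[2]; d=p[:2]-N; e=d@[.196,.981]
            if .106<z<.116 and .024<e<.082 and abs(d@[.981,-.196])<.045: P.append(p[:2])
    P=np.array(P)
    if len(P)>10:
        vx,vy,_,_=cv2.fitLine(P.astype(np.float32),cv2.DIST_HUBER,0,.001,.001).ravel()
        if vy<0: vx,vy=-vx,-vy
        print(k,len(P),'dir deg from y',np.degrees(np.arctan2(vx,vy)).round(2),'mean',P.mean(0).round(4))
E
python3 lev.py p4.png
```

```text
10.275 [ 0.54721929 -0.01724389  0.09723684] [-4.56388657  2.80767007  2.2608294 ]
L 214 dir deg from y 9.08 mean [0.5916 0.0872]
M 269 dir deg from y 7.53 mean [ 0.5676 -0.0252]
R 219 dir deg from y 11.23 mean [ 0.5462 -0.1364]
```

>>> {"method": "play_rows", "body": {"plan": [[0,0,1,0,1],[0,0,2,0,1],[0,0,2,0,1]]}}

```text
time: 10.65
tool_pos: [0.5475, -0.0173, 0.0971]
tool_rot: [0.699, 0.089, 0.704, -0.088]
contact_force: [-10.2, 4.3, 6.7]
gripper_width: -0.0
```

```bash
python3 lev.py p5.png
```

```text
10.7 [ 0.54747586 -0.01723973  0.09707244] [-10.60974841   4.32485367   7.32320671]
L 221 dir deg from y 9.2 mean [0.5919 0.0875]
M 265 dir deg from y 10.57 mean [ 0.5678 -0.0248]
R 224 dir deg from y 10.29 mean [ 0.5462 -0.137 ]
```

View pics/p5.png

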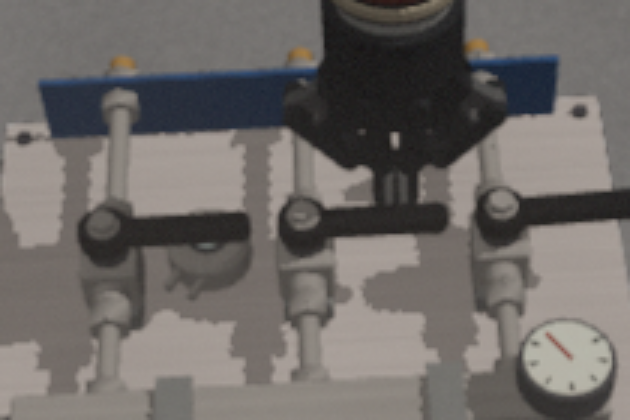

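The tool has stalled with about 11 N on it, and all three levers are parallel, so the lever is on its stop. I'll back straight away from it, then lift.

>>> {"method": "play_rows", "body": {"plan": [[0,0,-6,0,1],[0,0,-14,0,1],[0,0,-22,0,1],[-10,0,-25,0,1],[-40,0,-25,0,1],[-80,0,-25,0,1],[-110,0,-40,0,1],[-110,0,-40,0,1]]}}

```text
time: 11.7
tool_pos: [0.5126, -0.0083, 0.2115]
tool_rot: [0.704, 0.088, 0.699, -0.089]
contact_force: [0.5, 0.0, -0.2]
gripper_width: 0.002
```

>>> {"method": "play_rows", "body": {"plan": [[0,40,0,0,1],[0,80,0,0,1],[0,120,0,0,1],[0,160,0,0,1],[0,200,0,0,1],[0,230,0,0,1],[0,230,0,0,1],[0,230,0,0,1]]}}

```text
time: 12.7
tool_pos: [0.5677, 0.2141, 0.2062]
tool_rot: [0.701, 0.088, 0.702, -0.089]
contact_force: [0.1, 0.4, 0.1]
gripper_width: -0.004
```

```bash
python3 lev.py p6.png; python3 - <<'E'
from h import *
f=manip.grab_frame('top'); cv2.imwrite('pics/p7.png',cv2.resize(f['img'][150:370,180:520,::-1],None,fx=2.2,fy=2.2))
E
```

```text
12.75 [0.56777593 0.21382054 0.20657395] [-0.26147441  0.10751649 -0.5631379 ]
L 218 dir deg from y 9.42 mean [0.5918 0.0874]
M 236 dir deg from y 11.58 mean [ 0.5696 -0.0262]
R 234 dir deg from y 11.4 mean [ 0.5459 -0.137 ]
```

View pics/p7.png

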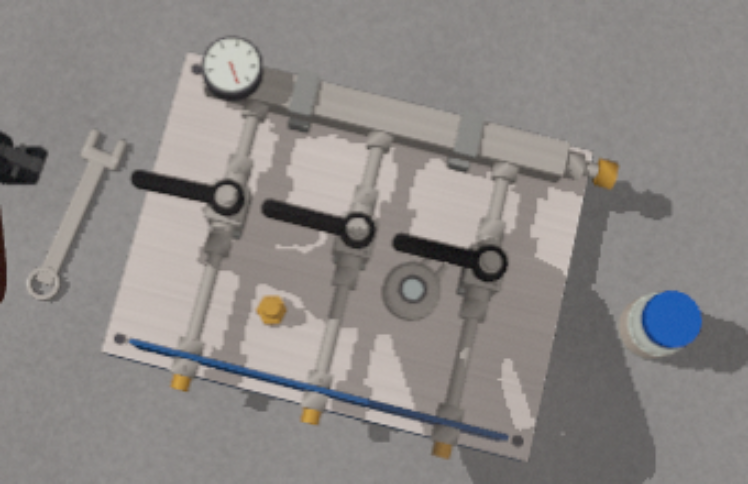

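All three levers are parallel and square across their tubes, and the cell, plug, wrench and jar are where they stood. The arm is clear of everything.

```bash
python3 -c "
from plant import manip
print(manip.job_done())"
```

```text
the job is handed in; nothing more can be done
None
```

The middle valve was the open one, and it is now shut; I've handed the job in, at about 13 s on the robot's clock.

- **Pointing:** I held the closed fingertips about 27 mm above its nut, within about 5 mm of the axis, for over 2 s. Measured forces stayed at noise level.
- **Pushing:** I pushed the lever round to its stop with the fingertips. The tool stalled there with about 11 to 14 N at the wrist, then I backed off and moved the arm clear.

**Last checks:**
- **Levers:** The middle lever lies at 11.6° in the world frame, against 9.4° and 11.4° for the other two and about 11.3° for the panel. That puts it within about 0.04 rad of shut.
- **Loose things:** The cell, plug, wrench and jar looked unmoved in the last picture, by eye only.
- **Disagreement:** The two cameras differed by about 4 to 5 mm on the nut's x position, after I corrected a first reading that was 11 mm off. That was small enough for this job.

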